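# Lock the terrine press bar with its quick-release pin

### The job

Take the quick-release pin out of its wooden stand, squeezing its two red side buttons so that its locking balls draw in, swing the bar of the terrine press over the dish and put the pin down through the bar's end hole and on through the hole of the catch plate under it, until its shoulder sits flush on the bar; then let go so that the buttons spring out and the balls lock. The catch plate's position is set differently each time, so feel for its hole with light pressure and never force the pin. Leave the tin and the two jars where they stand.

Things in the scene. Friction and masses are not known exactly. Their poses are not given: they have to be found in the camera images.
- pin_grip (a point): Centre between the pin's two red squeeze buttons. z up along the pin, y the line of squeezing. Black handle block 26 (x) x 22 (y) x 26 (z) mm; on each y side a button 18 mm wide, 19 high: 32 mm over the buttons free, 24 squeezed right in (spring 5 N a side; a 20 N grip keeps them in; they move together). Shoulder underside 30 mm below. Pin upright in its stand, about 0.16 kg.
- pin_shoulder (a point): Pin's axis at the underside of its shoulder (disc 24 mm across); same axes. Below it a 12 mm steel shaft, 42 mm long, its last 5 mm tapered to a flat tip 10 mm across. Two balls on the x sides of the shaft, 26 to 31 mm below the shoulder, stand 3 mm proud when the buttons are out, so the pin passes no hole either way; fully squeezed they vanish in the shaft.
- pin_button_a (a joint): Travel of the red buttons in m: 0 out (balls out, locked), 0.004 fully squeezed (balls in).
- pin_stand: Fixed light wooden stand, 60 x 60 mm, 49 mm high; the pin is parked in a 13.5 mm through hole in the middle of its 24 mm thick top, shoulder on top, balls locked below. Origin at the centre of the underside, z up. The squeezed pin comes straight up.
- press: Fixed terrine press: wooden board 130 (x) x 250 (y) mm, 15 mm high, an orange dish in the middle, a steel post at the -y end, a catch plate at the +y end. Origin at the centre of the underside, z up, y along the board from post to catch.
- press_pivot (a point): On the vertical axis of the bar's pivot post, at the height of the bar's top face (61 mm above the surface). A screw head, r 10 mm, rises 7 mm above the bar here.
- bar_hole (a point): Centre of the 13.5 mm through hole in the steel bar's free end, at the bar's top face, 165 mm from press_pivot; moves with the bar. y along the bar away from the pivot, z up. Bar 10 mm thick, 26 wide (36 x 36 round the hole); black knob (r 11, 24 high) 55 mm from the pivot. The bar turns with light friction (under 1 N at the hole) and stays where left; a pin in its hole can move it.
- press_bar (a joint): Angle of the bar about its vertical pivot axis in rad: 0 lies along the press's y axis, hole over catch_mid; positive is swung open toward the press's +x side. Range -0.12 to 1.1.
- catch_mid (a point): Middle of the catch plate's adjusting range at its top face, 47 mm above the surface, 4 mm below the bar's underside; axes as the press. The aluminium plate (72 x, 42 y, 10 mm thick; one 13.5 mm through hole in its middle; 22 mm free space below) is set anywhere up to 12 mm either side of here along the press's x and stays there; its own position is not given.
- tomato_tin: Green food tin, 75 mm across, 58 mm high, loose bystander. Origin at the centre of the underside.
- spice: Spice jar with green cap, 46 mm across, 106 mm high, loose bystander. Origin at the centre of the underside.
- sauce_jar: Glass jar with ochre lid, 66 mm across, 104 mm high, loose bystander. Origin at the centre of the underside.
Not all that is in view belongs to the job. There is more than one size of the part that bears pin_grip; the job needs the smaller.

How it is judged:
By the outcome, as a careful person would: the job done as asked, in the order asked, and still so for the second after the job is handed in, with the robot touching nothing.
It also fails if it takes over 72 s, if anything falls off the work surface, if the arm or the gripper's body presses on something with over 40 N, if the wrist force passes 120 N, or if a joint passes its speed limit or range.

### The arm

A 6-joint arm with a two-finger parallel gripper is mounted at the origin on a cart in front of the work surface, level with it; the furniture and walls round the work are solid. World frame = base frame: x ahead of the robot, y to its left, z up, the work surface at z = 0. Lengths are in mm, angles in rad, forces in N, time in s.
With the tool pointing down it reaches from about 350 to 875 mm from the base axis. Payload 4.2 kg.
Tool frame: the origin (TCP) lies between the finger pads; the fingertips stand 14 mm ahead of it and the grasp point (between the pads) lies 5 mm behind it; z points along the fingers, y is the line along which they close (so a half turn about z gives the same grasp; the last joint's range is limited). The gripper opens to 85 mm and grips with 20 to 120 N. Pads are 22 mm wide; open, the fingers measure 114 mm over their backs; the gripper's body (76 mm by 85 mm) begins 54 mm behind the grasp point. The pads swing forward as they close: fully open they stand 13 mm farther back than shut.
Start: joints at [1.557, 0.385, 0.008, 0, -1.194, -0.259], TCP at [168.361, 601.875, 245.312] pointing down, gripper open.
Joint ranges: [-3.14, 3.14], [-1.21, 2.06], [-1.07, 1.41], [-3.16, 2.05], [-2.99, -0.16], [-3.1, 3.1]. Speed limits (rad/s): [2.79, 2.79, 3.14, 3.14, 3.14, 3.14].

### API

Orientations are given as a unit quaternion [x, y, z, w].
In Python, from bench import * gives the robot as it stands.
- The arm moves only by the tool carry_out, never from a script. Its argument "motion" is a list of rows, each a list of 7 numbers: the turn, a rotation vector about the tool's x, y, z in rad, then the shift along the tool's x, y, z in mm, then the opening, from -1 (shut) to 1 (fully open), so that 0 is half open. A call has 1 to 5 rows; each row is the pose to reach, as a shift and turn from the pose commanded when the call began, along the tool's axes at that moment; what a row does not reach only later rows make up. A row lasts 1/8 s, in which the tool goes at most 62.5 mm and 10.7 degrees, less where a joint would pass 70% of its speed; a pose out of reach is approached as far as the arm can. A call with a gripper value outside its range is refused whole. The fingers move at their own pace and stop on an object; the grip force is fixed at half the most. Time passes only in rows, so rows that repeat a pose let the fingers close. It gives the time, the measured TCP pose, the force, the opening and the grip force at its end, in the units of the state.
- read_state(): the state, without advancing time (a new reading comes with each control period).
- get_image(name): name is "scene" or "top" or "wrist"; returns a dict with "color" (384x512x3 uint8, blue, green, red), "mtx" (3x3 intrinsics, pixels), "position" and "orientation" of the camera in the world. Camera axes: x right, y down, z forward; pixel columns grow to the right and rows downward; lengths in mm; the calibration is good to about 2 mm. A picture is of the moment at which its call begins. There is no depth.
- job_done(): hands the job in; it is judged then, once.
The state is a dict: "clock": time; "joints": joint angles; "joint_vel": joint speeds; "joint_efforts": joint torques, N m; "position": TCP position; "ee_rot": TCP orientation; "contact_force": force on the tool from outside, world axes, zero at the start; "wrist_torque": the same for the moment, N m; "gripper_width": finger opening in mm; "grasp_force": force on a finger pad.
Only numpy, scipy, OpenCV 4.12 (cv2) and the standard library are available. Lean on these libraries where they do the work, as an engineer would, in place of code of your own. Each camera call takes 0.05 s, during which the arm holds its last target. There are 200 camera calls.

## Working session

There is one attempt and no reset: what is moved stays moved. The work goes in short steps, Python scripts to look and compute and a tool call to move; the robot and the scene stay as the last step left them, time stands still between calls to the robot, and variables do not carry over. Pictures are saved under pics/ and viewed, at most 10 in all, crops included, and the job is handed in when it is done.

Besides the shell and the picture viewer there is one more tool, called after "Emit:" as name(argument=value, ...) on one line, values as JSON. carry_out: Moves the arm, as the interface text tells. Its arguments: {"type":"object","properties":{"motion":{"type":"array"}},"required":["motion"]}

```bash
ls; mkdir -p pics; cat > h.py <<'E'
from bench import *
import numpy as np, cv2
from scipy.spatial.transform import Rotation as R
def cam(n):
    d=get_image(n); d['R']=R.from_quat(d['orientation']).as_matrix(); return d
def ray(d,u,v):
    r=d['R']@np.linalg.inv(d['mtx'])@np.array([u,v,1.]); return np.array(d['position'],float),r/np.linalg.norm(r)
def onz(d,u,v,z):
    p,r=ray(d,u,v); return p+r*(z-p[2])/r[2]
def tri(a,b):
    A=np.zeros((3,3));B=np.zeros(3)
    for p,r in (a,b):
        M=np.eye(3)-np.outer(r,r);A+=M;B+=M@p
    x=np.linalg.solve(A,B); return x,[np.linalg.norm(np.cross(x-p,r)) for p,r in (a,b)]
def proj(d,P):
    c=d['mtx']@(d['R'].T@(np.array(P)-d['position'])); return c[:2]/c[2]
E
python3 - <<'E'
from h import *
s=read_state();print(s)
a=cam('scene');b=cam('top');c=cam('wrist')
for n,d in zip('stw',(a,b,c)):
    print(n,d['position'],d['R'].round(3).tolist(),d['mtx'].round(1).tolist()); cv2.imwrite(f'pics/{n}0.png',d['color'])
import pickle;pickle.dump((a,b,c),open('f0.pkl','wb'))
cv2.imwrite('pics/st0.png',cv2.resize(b['color'],(800,600),interpolation=cv2.INTER_CUBIC))
cv2.imwrite('pics/ss0.png',cv2.resize(a['color'],(800,600),interpolation=cv2.INTER_CUBIC))
E
```

```text
pics
{'clock': 0.0, 'joints': array([ 1.55661619e+00,  3.85570947e-01,  6.59387447e-03, -4.71319015e-04,
       -1.19402743e+00, -2.58594007e-01]), 'joint_vel': array([-0.00101348, -0.00056098,  0.00041815,  0.00114043, -0.00101144,
        0.00151154]), 'joint_efforts': array([ 2.85699789e-04, -3.92285550e+01,  1.88405997e+01,  4.18602437e+00,
       -4.60305746e-03, -2.30808375e-06]), 'position': array([168.21940979, 601.34366912, 244.20448686]), 'ee_rot': array([ 9.90701239e-01, -1.36050684e-01, -8.28089055e-05,  1.12255469e-03]), 'contact_force': array([-0.2883688 ,  0.02570753, -0.1064339 ]), 'wrist_torque': array([-0.0288359 ,  0.01684131,  0.00829173]), 'grasp_force': 0.0, 'gripper_width': 85.4047428010718}
s [ -31.04123674 -830.0148315   649.59684583] [[0.833, -0.272, 0.483], [-0.554, -0.412, 0.723], [0.002, -0.87, -0.494]] [[467.2, 0.0, 254.9], [0.0, 467.2, 197.7], [0.0, 0.0, 1.0]]
t [ 456.57475739   18.17470659 1044.5381825 ] [[-0.006, -0.998, 0.057], [-1.0, 0.007, 0.022], [-0.023, -0.057, -0.998]] [[365.1, 0.0, 258.5], [0.0, 365.1, 192.1], [0.0, 0.0, 1.0]]
w [244.54044531 580.5798643  372.24665348] [[-0.27, -0.916, -0.298], [-0.963, 0.258, 0.08], [0.003, 0.308, -0.951]] [[335.8, 0.0, 252.6], [0.0, 335.8, 188.8], [0.0, 0.0, 1.0]]
```

View pics/st0.png

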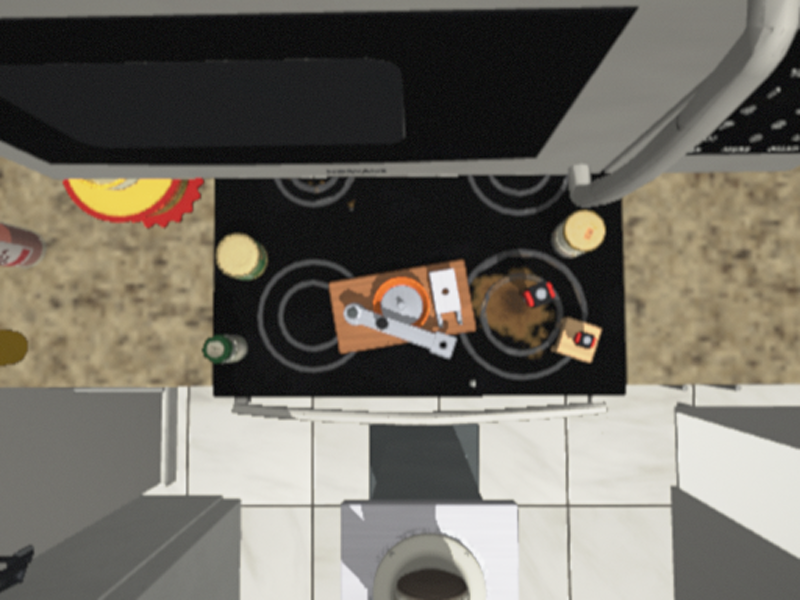

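View pics/ss0.png

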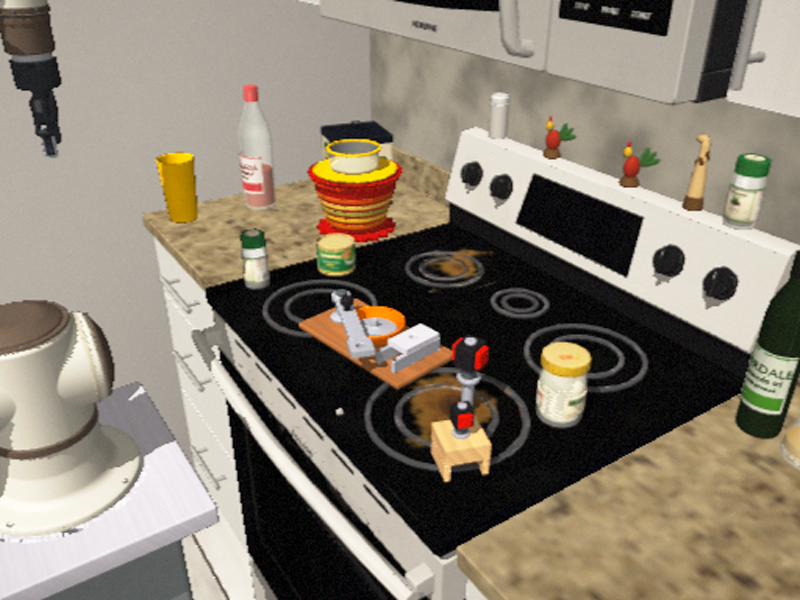

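The top view (800x600) shows the pin in its stand at (585,340) and a larger pin standing loose at (540,293). The press has its pivot at (352,312), bar hole at (444,346) and plate hole at (445,291). The scene view shows the small pin at (462,415). I'll take rough positions, then look from close by with the wrist camera.

```bash
python3 - <<'E'
from h import *
import pickle
a,b,c=pickle.load(open('f0.pkl','rb'))
def red(d):
    h=cv2.cvtColor(d['color'],cv2.COLOR_BGR2HSV);m=(((h[...,0]<6)|(h[...,0]>174))&(h[...,1]>180)&(h[...,2]>80)).astype(np.uint8)
    n,l,st,ce=cv2.connectedComponentsWithStats(m)
    return [(st[i].tolist(),ce[i].round(1).tolist()) for i in range(1,n) if st[i,4]>3]
print('scene',[r for r in red(a) if r[1][1]>210]);print('top',[r for r in red(b) if r[1][0]>320])
f=.64
print('pin top',onz(b,585*f,340*f,92),'tri',tri(ray(b,584*f,340*f),ray(a,462*f,415*f)))
for n,u,v,z in [('big',540,293,110),('pivot',352,312,61),('hole',444,346,61),('plate',445,291,47),('tin',240,256,58),('spice',216,349,106),('sauce',584,231,104)]:
    print(n,onz(b,u*f,v*f,z).round(1))
for n,d in ('s',a),('t',b):
    u,v=proj(d,onz(b,585*f,340*f,92)); print(u,v)
# desired: wrist camera pose relative to TCP
s=read_state();Rt=R.from_quat(s['ee_rot']).as_matrix();print('Rt',Rt.round(3).tolist(),'cam in tool',Rt.T@(c['position']-s['position']),(Rt.T@c['R']).round(3).tolist())
E
```

```text
scene [([289, 216, 8, 15, 36], [291.1, 222.0]), ([303, 221, 10, 16, 110], [307.6, 228.2]), ([293, 264, 10, 10, 89], [297.4, 268.6])]
top [([350, 180, 4, 10, 20], [351.9, 184.0]), ([335, 186, 7, 10, 39], [338.1, 190.7]), ([368, 213, 4, 7, 16], [369.4, 215.8])]
pin top [ 443.2150037  -259.86981398   92.        ] tri (array([ 443.53892275, -262.63290784,   78.06665352]), [np.float64(0.6184329615576634), np.float64(0.6184329615576282)])
big [ 520.5 -183.5  110. ]
pivot [493.4 129.9  61. ]
hole [433.9 -28.3  61. ]
plate [529.6 -31.7  47. ]
tin [593.1 326.8  58. ]
spice [432.1 350.1 106. ]
sauce [ 623.  -259.1  104. ]
294.68517009603016 259.29950891631415
374.4000000000001 217.60000000000002
Rt [[0.963, -0.27, -0.0], [-0.27, -0.963, -0.002], [0.0, 0.002, -1.0]] cam in tool [  79.11317534   -0.19749723 -127.75355565] [[-0.001, -0.951, -0.308], [1.0, -0.001, 0.001], [-0.002, -0.308, 0.951]]
```

Emit:
carry_out(motion=[[0,0,0,38,47.5,0,1],[0,0,0,76,95,0,1],[0,0,0,114,142.5,0,1],[0,0,0,152,190,0,1],[0,0,0,190,237.5,0,1]])

```text
clock: 0.78
position: [287.6, 319.9, 245.3]
ee_rot: [0.991, -0.136, 0.0, -0.0]
contact_force: [1.0, 0.4, -0.2]
gripper_width: 85.4
grasp_force: 0.0
```

Emit:
carry_out(motion=[[0,0,0,38,47.5,0,1],[0,0,0,76,95,0,1],[0,0,0,114,142.5,0,1],[0,0,0,152,190,0,1],[0,0,0,190,237.5,0,1]])

```text
clock: 1.4
position: [406.6, 40.2, 245.6]
ee_rot: [0.991, -0.136, 0.0, -0.0]
contact_force: [1.9, 1.7, 0.6]
gripper_width: 85.7
grasp_force: 0.0
```

Emit:
carry_out(motion=[[0,0,-0.1,38,47.5,0,1],[0,0,-0.2,76,95,0,1],[0,0,-0.273,103,128,0,1],[0,0,-0.273,103,128,0,1],[0,0,-0.273,103,128,0,1]])

```text
clock: 2.02
position: [470.6, -108.9, 244.9]
ee_rot: [1.0, -0.0, -0.0, -0.0]
contact_force: [-0.7, -0.4, 0.1]
gripper_width: 85.1
grasp_force: 0.0
```

```bash
python3 - <<'E'
from h import *
import pickle
s=read_state();print(s['clock'],s['position'],s['ee_rot'],s['joints'])
c=cam('wrist');pickle.dump(c,open('w1.pkl','wb'));print(c['position'])
cv2.imwrite('pics/w1.png',cv2.resize(c['color'],(800,600),interpolation=cv2.INTER_CUBIC))
E
```

```text
2.025 [ 470.57881784 -108.94021548  244.92820031] [ 9.99999794e-01 -4.06772159e-04 -4.82705650e-04 -1.19779648e-04] [ 1.09476250e-01  1.42324357e-01 -3.27882649e-01 -3.85676176e-04
 -1.10152267e+00  1.46068111e+00]
[ 549.87193553 -108.79672404  372.73982545]
```

View pics/w1.png

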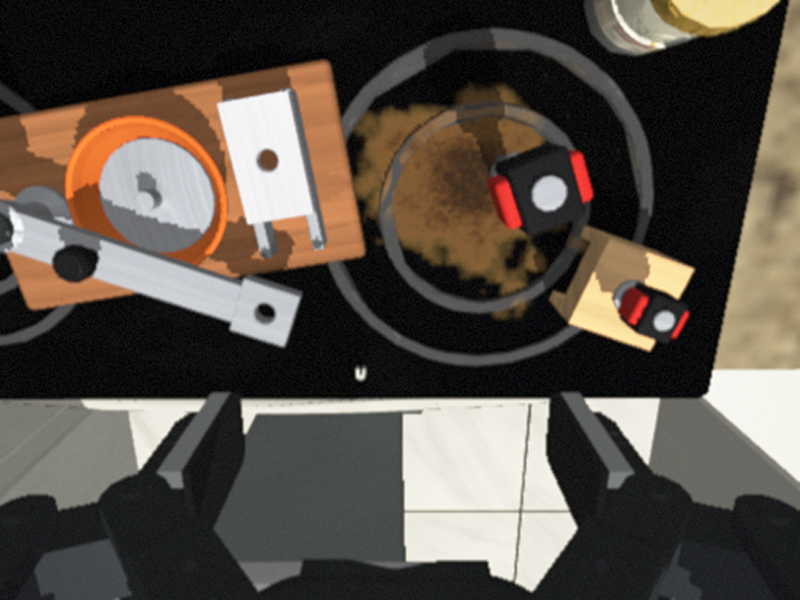

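Wrist view, in 800x600 pixels:
- **Pin:** handle top at (663,320), red buttons at (634,304) and (683,325), stand top around (633,290).
- **Press:** bar hole at (265,312), plate hole at (267,160), plate corners at (218,106), (290,90), (316,215) and (248,227).

```bash
python3 - <<'E'
from h import *
import pickle
a,b,_=pickle.load(open('f0.pkl','rb'));c=pickle.load(open('w1.pkl','rb'));f=.64
h=cv2.cvtColor(c['color'],cv2.COLOR_BGR2HSV);m=(((h[...,0]<6)|(h[...,0]>174))&(h[...,1]>170)&(h[...,2]>60)).astype(np.uint8)
n,l,st,ce=cv2.connectedComponentsWithStats(m)
for i in range(1,n):
    if st[i,4]>20: print(st[i].tolist(),ce[i].round(1), onz(c,*ce[i],79).round(1))
# stand top wood mask -> minAreaRect at z=49
m=((h[...,0]>10)&(h[...,0]<25)&(h[...,2]>190)&(h[...,1]>60)).astype(np.uint8); m[:,:330]=0;m[:130]=0;m[240:]=0; m[:,450:]=0
cs,_=cv2.findContours(m,0,2);k=max(cs,key=cv2.contourArea)
P=np.array([onz(c,*p,49)[:2] for p in cv2.convexHull(k)[:,0].astype(float)],np.float32);print('stand',cv2.minAreaRect(P))
print('handle top',onz(c,663*f,320*f,92))
g=cv2.cvtColor(c['color'],cv2.COLOR_BGR2GRAY)
def dark(u,v,z,r=11,t=95):
    u,v=int(u),int(v);w=g[v-r:v+r+1,u-r:u+r+1].astype(float)
    thr=(np.percentile(w,80)+w.min())/2;mm=(w<thr).astype(np.uint8)
    n,l,st,ce=cv2.connectedComponentsWithStats(mm);i=l[r,r] or 1+np.argmax(st[1:,4])
    p=ce[i]+[u-r,v-r];print(st[i].tolist(),p,onz(c,*p,z).round(1));return p
print('barhole');ph=dark(265*f,312*f,61)
print('tri bar',tri(ray(c,*ph),ray(b,444*f,346*f)))
print('plate');pp=dark(267*f,160*f,47);print('tri plate',tri(ray(c,*pp),ray(b,445*f,291*f)))
print('corners',[onz(c,u*f,v*f,47)[:2].round(1).tolist() for u,v in [(218,106),(290,90),(316,215),(248,227)]])
B=np.array([onz(c,u*f,v*f,15)[:2] for u,v in [(329,61),(364,255)]]);print('board +y end',B.round(1).tolist(),np.linalg.norm(B[1]-B[0]))
print('bar end corners',[onz(c,u*f,v*f,61)[:2].round(1).tolist() for u,v in [(243,276),(301,292),(287,347),(230,330)]])
print('pivot',onz(b,352*f,312*f,68))
E
```

```text
[365, 96, 15, 34, 295] [372.1 112.2] [ 523.1 -211.4   79. ]
[312, 112, 23, 35, 453] [322.9 128.8] [ 509.  -170.2   79. ]
[397, 185, 19, 24, 302] [405.4 195.6] [ 447.4 -250.6   79. ]
[430, 199, 12, 18, 85] [435.4 207.4] [ 435.6 -280.3   79. ]
stand ((432.6849060058594, -257.7493591308594), (60.14352798461914, 37.08430862426758), 70.66541290283203)
handle top [ 443.16987397 -262.41224696   92.        ]
barhole
[6, 6, 12, 12, 110] [169.37272727 199.88181818] [437.  -26.9  61. ]
tri bar (array([434.91171317, -27.272608  ,  58.14382482]), [np.float64(1.560722144356998), np.float64(1.5607221443570898)])
plate
[5, 5, 14, 14, 151] [170.86754967 102.44370861] [529.4 -32.2  47. ]
tri plate (array([529.5101495 , -31.83050891,  45.65943684]), [np.float64(0.19386214922180728), np.float64(0.1938621492219113)])
corners [[560.1, -6.0], [568.8, -48.6], [496.2, -60.2], [488.8, -17.2]]
board +y end [[587.5, -68.1], [462.9, -87.6]] 126.17399281184223
bar end corners [[460.9, -15.4], [450.4, -50.6], [413.2, -39.5], [425.1, -3.8]]
pivot [493.16362864 129.14926419  68.        ]
```

Emit:
carry_out(motion=[[0,0,0.12,-9,51,15,0.3],[0,0,0.24,-18,102,30,0.3],[0,0,0.35,-27.5,153.5,50,0.3],[0,0,0.35,-27.5,153.5,50,0.3]])

```text
clock: 2.58
position: [441.9, -263.4, 193.7]
ee_rot: [0.984, -0.176, -0.002, -0.0]
contact_force: [0.2, 0.1, -0.6]
gripper_width: 55.4
grasp_force: 0.0
```

```bash
python3 - <<'E'
from h import *
import pickle
a,b,_=pickle.load(open('f0.pkl','rb'));c1=pickle.load(open('w1.pkl','rb'));f=.64
print('big top',tri(ray(c1,549*f,193*f),ray(b,540*f,293*f)),tri(ray(c1,549*f,193*f),ray(a,470*f,345*f)))
s=read_state();print(s['clock'],s['position'],R.from_quat(s['ee_rot']).as_matrix().round(3).tolist(),s['gripper_width'])
c=cam('wrist');pickle.dump(c,open('w2.pkl','wb'))
h=cv2.cvtColor(c['color'],cv2.COLOR_BGR2HSV);m=(((h[...,0]<6)|(h[...,0]>174))&(h[...,1]>170)&(h[...,2]>60)).astype(np.uint8)
n,l,st,ce=cv2.connectedComponentsWithStats(m)
for i in range(1,n):
    if st[i,4]>20: print(st[i].tolist(),ce[i].round(1), onz(c,*ce[i],79).round(1))
cv2.imwrite('pics/w2.png',cv2.resize(c['color'],(800,600),interpolation=cv2.INTER_CUBIC))
E
```

```text
big top (array([ 519.41051877, -179.99539254,  127.67471864]), [np.float64(0.35710617164290887), np.float64(0.35710617164298786)]) (array([ 517.78414921, -183.89927353,  115.00446179]), [np.float64(0.2254812512102667), np.float64(0.2254812512103798)])
2.575 [ 441.85933335 -263.3839232   193.69217429] [[0.938, -0.346, -0.004], [-0.346, -0.938, 0.001], [-0.004, 0.0, -1.0]] 55.420216259257785
[89, 99, 47, 38, 1002] [112.3 116.4] [ 527.1 -188.9   79. ]
[52, 143, 34, 31, 279] [ 67.9 158.4] [ 511.3 -144.    79. ]
[229, 175, 7, 27, 165] [232.1 188.4] [ 447.7 -249.    79. ]
[265, 175, 6, 26, 151] [267.4 187.9] [ 438.7 -274.3   79. ]
```

View pics/w2.png

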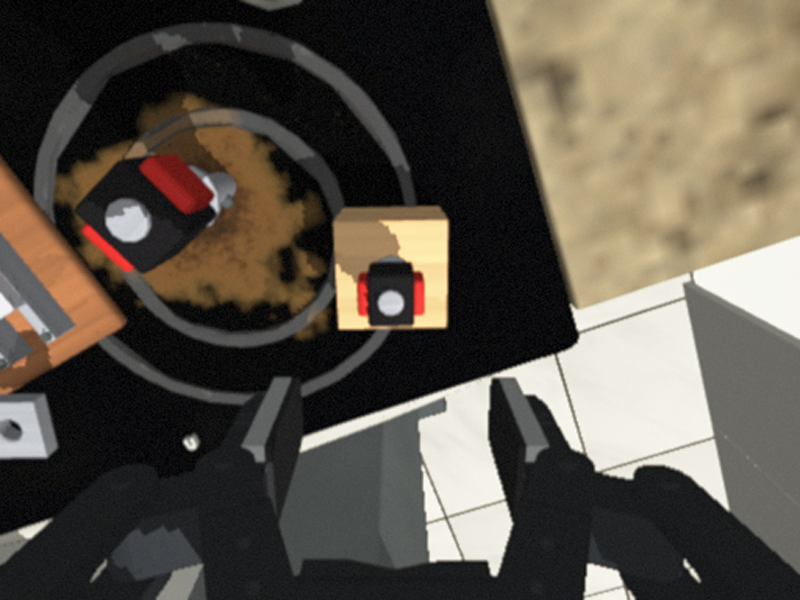

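The pin sits square to the tool: buttons at (363,294) and (418,294), handle top at (391,303), about 2 mm off the finger midline. Going down to grasp.

Emit:
carry_out(motion=[[0,0,0,0.5,-2,50,0.3],[0,0,0,0.5,-2,95,0.3],[0,0,0,0.5,-2,119.5,0.3],[0,0,0,0.5,-2,119.5,0.3]])

```text
clock: 3.12
position: [444.4, -259.0, 75.0]
ee_rot: [0.985, -0.172, -0.002, -0.0]
contact_force: [-0.5, -0.6, 0.4]
gripper_width: 55.3
grasp_force: 0.0
```

Emit:
carry_out(motion=[[0,0,0,0,0,0,-0.3],[0,0,0,0,0,0,-0.6],[0,0,0,0,0,0,-0.7],[0,0,0,0,0,0,-0.7],[0,0,0,0,0,0,-0.7]])

```text
clock: 3.75
position: [446.1, -261.2, 78.3]
ee_rot: [0.985, -0.174, 0.002, 0.0]
contact_force: [-1.4, 0.6, 5.9]
gripper_width: 21.7
grasp_force: 61.0
```

```bash
python3 - <<'E'
from h import *
c=cam('wrist');s=read_state();print(s['clock'],s['position'],R.from_quat(s['ee_rot']).as_matrix().round(4).tolist(),s['gripper_width'],s['grasp_force'],s['contact_force'],s['wrist_torque'],s['joint_vel'].round(3))
cv2.imwrite('pics/w3.png',cv2.resize(c['color'][130:],(800,397),interpolation=cv2.INTER_CUBIC))
E
```

```text
3.8 [ 446.06222421 -261.1588188    78.2576755 ] [[0.9397, -0.342, 0.0042], [-0.342, -0.9397, -0.0015], [0.0044, -0.0, -1.0]] 22.00667348434143 60.98675608634949 [0.34924318 0.345666   5.33707229] [0.1006186  0.32663414 0.02736072] [-0.002 -0.     0.    -0.    -0.    -0.001]
```

View pics/w3.png

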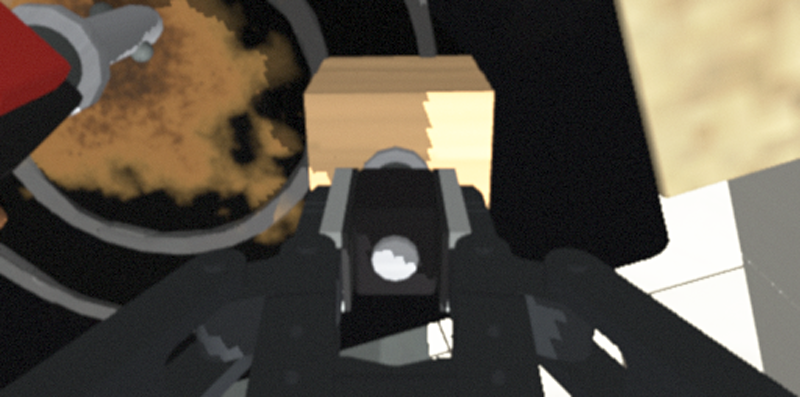

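The pin is gripped with its buttons fully in, and its cap shows at (395,258) in the crop. Lifting gently first.

Emit:
carry_out(motion=[[0,0,0,0,0,-5,-0.7],[0,0,0,0,0,-11,-0.7],[0,0,0,0,0,-18,-0.7]])

```text
clock: 4.18
position: [445.1, -261.0, 94.3]
ee_rot: [0.985, -0.174, 0.001, 0.0]
contact_force: [1.2, -3.0, -4.3]
gripper_width: 22.1
grasp_force: 60.1
```

Emit:
carry_out(motion=[[0,0,0,0,0,-15,-0.7],[0,0,0,0,0,-35,-0.7],[0,0,0,0,0,-55,-0.7],[0,0,0,0,0,-66,-0.7],[0,0,0,0,0,-66,-0.7]])

```text
clock: 4.8
position: [444.8, -260.6, 160.8]
ee_rot: [0.985, -0.174, 0.001, -0.0]
contact_force: [-0.5, -0.7, -2.0]
gripper_width: 22.2
grasp_force: 60.3
```

```bash
python3 - <<'E'
from h import *
a=cam('scene');s=read_state();print(s['clock'],s['position'],s['contact_force'],s['wrist_torque'],s['gripper_width'],s['joints'].round(2))
cv2.imwrite('pics/s4.png',cv2.resize(a['color'][120:320,180:400],None,fx=3,fy=3,interpolation=cv2.INTER_CUBIC))
E
```

```text
4.85 [ 444.32560098 -260.39972432  159.88133067] [-0.50945623  0.53238788 -2.02118102] [ 0.02351136 -0.02702953 -0.02320091] 22.206283727362973 [-0.21  0.28 -0.38 -0.   -0.91  1.44]
```

View pics/s4.png

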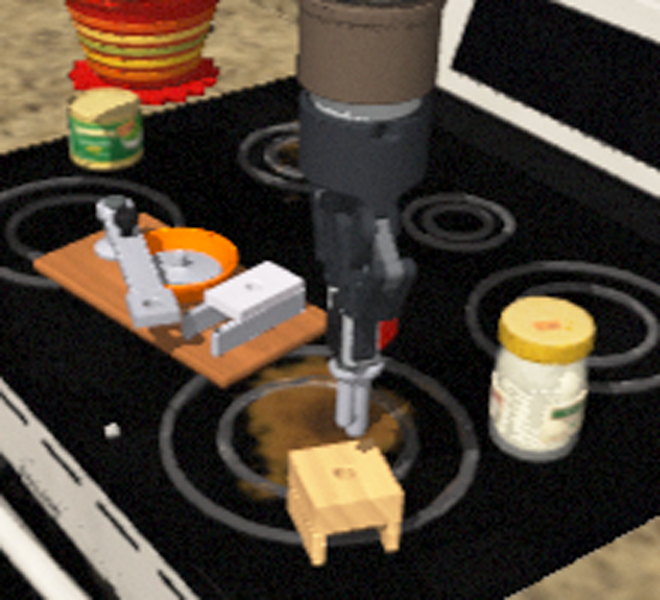

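Emit:
carry_out(motion=[[0,0,0,-22,-54.5,0,-0.7],[0,0,0,-44,-109,0,-0.7],[0,0,0,-66,-163.5,0,-0.7],[0,0,0,-87,-217,5,-0.7],[0,0,0,-87,-217,10,-0.7]])

```text
clock: 5.48
position: [436.9, -23.9, 149.2]
ee_rot: [0.985, -0.171, -0.001, 0.0]
contact_force: [0.1, 0.4, -2.4]
gripper_width: 21.9
grasp_force: 60.4
```

```bash
python3 - <<'E'
from h import *
import pickle
c=cam('wrist');a=cam('scene');b=cam('top');s=read_state();print(s['clock'],s['position'],R.from_quat(s['ee_rot']).as_matrix().round(3).tolist(),s['contact_force'])
pickle.dump((a,b,c),open('f5.pkl','wb'))
A=cv2.resize(c['color'],(512,384));B=cv2.resize(a['color'][150:270,180:300],(384,384),interpolation=cv2.INTER_CUBIC)
cv2.imwrite('pics/c5.png',cv2.resize(np.hstack([A,B]),(800,343)))
for P in ([436.8,-27,61],[529.5,-32,47]): print(proj(c,P),proj(a,P),proj(b,P))
E
```

```text
5.625 [436.5874924  -27.47112485 148.99764564] [[0.939, -0.343, -0.003], [-0.343, -0.939, -0.001], [-0.002, 0.002, -1.0]] [-0.57341155 -0.36583402 -2.48608369]
[256.76384646 199.92965364] [230.91539393 220.52979188] [283.66696067 220.36745939]
[215.61180966  62.06422618] [264.52370104 215.08313915] [284.9172724  186.27097742]
```

View pics/c5.png

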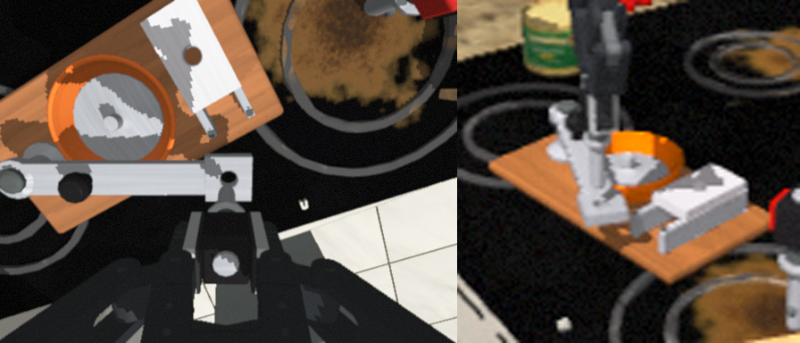

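The bar hole is at about (229,177) in the left half and the pin is just short of it. That picture was taken before the arm had settled, so I'll measure again.

```bash
cat >> h.py <<'E'
def dark(c,u,v,z,r=9):
    g=cv2.cvtColor(c['color'],cv2.COLOR_BGR2GRAY);u,v=int(round(u)),int(round(v));w=g[v-r:v+r+1,u-r:u+r+1].astype(float)
    mm=(w<(np.percentile(w,80)+w.min())/2).astype(np.uint8)
    n,l,st,ce=cv2.connectedComponentsWithStats(mm);i=l[r,r] or 1+np.argmax(st[1:,4])
    p=ce[i]+[u-r,v-r];return st[i].tolist(),p,onz(c,*p,z)
E
python3 - <<'E'
from h import *
c=cam('wrist');s=read_state();T=R.from_quat(s['ee_rot']).as_matrix()
print(s['clock'],s['position'],'cam in tool',T.T@(c['position']-s['position']))
for n,P in ('bar',[436.8,-27,61]),('plate',[529.5,-32,47]):
    st,p,X=dark(c,*proj(c,P),P[2],12);print(n,st,p,X,'tool',T.T@(X-s['position']))
cv2.imwrite('pics/w6.png',cv2.resize(c['color'][150:350,156:356],(600,600),interpolation=cv2.INTER_CUBIC))
E
```

```text
5.675 [436.8913357  -27.9046006  149.29233386] cam in tool [  78.75830069   -0.73508224 -127.57357329]
bar [1, 4, 20, 21, 320] [250.878125 202.825   ] [435.89883735 -26.0768474   61.        ] tool [-1.4337279  -1.47156319 88.29292655]
plate [2, 0, 20, 23, 351] [208.31908832  63.50997151] [529.83954738 -31.48204787  47.        ] tool [ 88.65633274 -28.71647064 102.13377859]
```

View pics/w6.png

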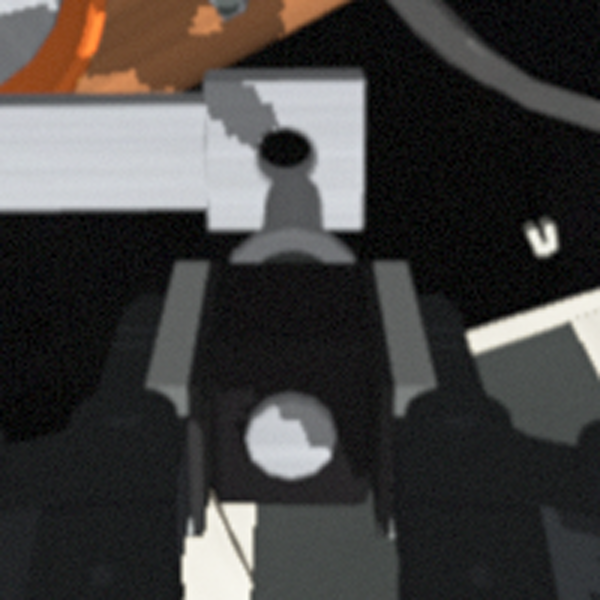

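The bar hole is at (287,152) and the pin tip at (294,178). The pin needs about 1.7 mm in tool -y; it's nearly right in x. Lowering gently.

Emit:
carry_out(motion=[[0,0,0,0.5,-1.7,5,-0.7],[0,0,0,0.5,-1.7,10,-0.7],[0,0,0,0.5,-1.7,15,-0.7],[0,0,0,0.5,-1.7,19,-0.7],[0,0,0,0.5,-1.7,19,-0.7]])

```text
clock: 6.3
position: [438.2, -25.8, 130.4]
ee_rot: [0.985, -0.174, -0.0, 0.0]
contact_force: [0.1, -0.8, -1.5]
gripper_width: 22.0
grasp_force: 60.4
```

Emit:
carry_out(motion=[[0,0,0,0,0,2,-0.7],[0,0,0,0,0,4,-0.7],[0,0,0,0,0,6,-0.7],[0,0,0,0,0,6,-0.7]])

```text
clock: 6.8
position: [438.3, -25.6, 124.7]
ee_rot: [0.985, -0.174, -0.0, 0.0]
contact_force: [0.8, -0.3, -2.2]
gripper_width: 21.8
grasp_force: 60.4
```

```bash
python3 - <<'E'
import numpy as np
H=np.array([436.9,-26.7]);C=np.array([529.6,-31.8])
m=(H+C)/2;d=C-H;L=np.linalg.norm(d);d/=L;n=np.array([-d[1],d[0]]);P=m+n*np.sqrt(165**2-(L/2)**2);print(P,L)
a0=np.arctan2(*(H-P)[::-1]);a1=np.arctan2(*(C-P)[::-1]);y=-.35
X=np.array([np.cos(y),np.sin(y)]);Y=np.array([np.sin(y),-np.cos(y)]);prev=None
for k in range(11):
    a=a0+(a1-a0)*k/10;p=P+165*np.array([np.cos(a),np.sin(a)])
    if k in(0,5): o=p
    print(k,(p-o)@X.T,(p-o)@Y)
    if k==5:print('cum',(p-H)@X,(p-H)@Y)
E
```

```text
[491.94786896 128.84655934] 92.8401852647872
0 0.0 0.0
1 9.402864611233424 -0.36100036113358275
2 18.769859566064692 -1.2574319949405988
3 28.070520477853332 -2.686379426391837
4 37.27459869893859 -4.643195273135681
5 0.0 0.0
cum 46.352159698668075 -7.1215153602338
6 8.921520721151934 -2.991764058207446
7 17.657985598117225 -6.48724193848003
8 26.18098092456159 -10.475065257451346
9 34.462787263652636 -14.94226437095816
10 42.476469600306785 -19.87431055536494
```

Emit:
carry_out(motion=[[0,0,0,9.4,-0.4,0,-0.7],[0,0,0,18.8,-1.3,0,-0.7],[0,0,0,28.1,-2.7,0,-0.7],[0,0,0,37.3,-4.6,0,-0.7],[0,0,0,46.4,-7.1,0,-0.7]])

```text
clock: 7.42
position: [485.2, -35.0, 124.8]
ee_rot: [0.985, -0.174, -0.0, 0.0]
contact_force: [-0.8, -0.8, -2.5]
gripper_width: 21.6
grasp_force: 60.4
```

Emit:
carry_out(motion=[[0,0,0,8.9,-3.0,0,-0.7],[0,0,0,17.7,-6.5,0,-0.7],[0,0,0,26.2,-10.5,0,-0.7],[0,0,0,34.5,-14.9,0,-0.7],[0,0,0,42.5,-19.9,0,-0.7]])

```text
clock: 8.05
position: [531.8, -30.6, 124.8]
ee_rot: [0.985, -0.174, 0.0, 0.0]
contact_force: [-0.6, 0.4, -1.2]
gripper_width: 21.9
grasp_force: 60.4
```

```bash
python3 - <<'E'
from h import *
a=cam('scene');c=cam('wrist');s=read_state();print(s['clock'],s['position'],s['contact_force'],s['wrist_torque'])
cv2.imwrite('pics/c7.png',np.hstack([cv2.resize(a['color'][150:270,190:310],(400,400),interpolation=cv2.INTER_CUBIC),cv2.resize(c['color'][100:300,150:350],(400,400),interpolation=cv2.INTER_CUBIC)]))
E
```

```text
8.15 [532.60877205 -30.40059959 124.90516728] [-0.85115296  0.51355939 -2.69877971] [ 0.00757103 -0.02284045 -0.02591257]
```

View pics/c7.png

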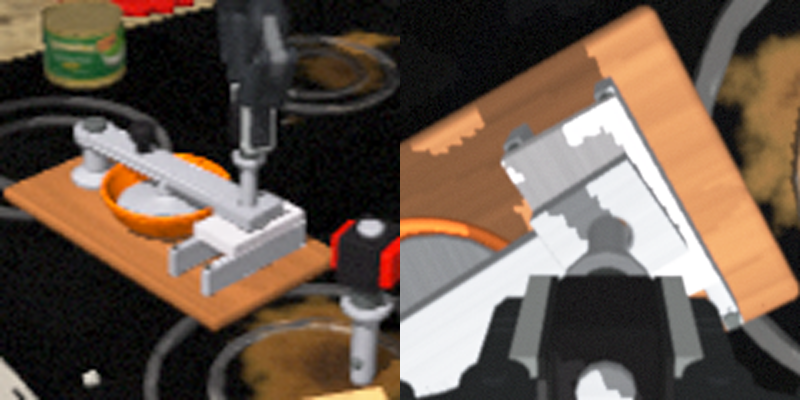

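The bar followed the pin and now lies over the plate. Now feeling downward.

Emit:
carry_out(motion=[[0,0,0,0,0,2.5,-0.7],[0,0,0,0,0,5,-0.7],[0,0,0,0,0,7.5,-0.7],[0,0,0,0,0,9.5,-0.7],[0,0,0,0,0,9.5,-0.7]])

```text
clock: 8.78
position: [531.2, -30.8, 115.1]
ee_rot: [0.985, -0.174, -0.0, 0.0]
contact_force: [-0.3, -0.4, -2.5]
gripper_width: 22.0
grasp_force: 60.4
```

Emit:
carry_out(motion=[[0,0,0,0,0,3,-0.7],[0,0,0,0,0,6,-0.7],[0,0,0,0,0,8,-0.7],[0,0,0,0,0,8,-0.7]])

```text
clock: 9.28
position: [531.1, -30.8, 107.0]
ee_rot: [0.985, -0.174, -0.0, 0.0]
contact_force: [0.6, -1.6, -2.7]
gripper_width: 21.7
grasp_force: 60.4
```

In the hole, with no resistance. Continuing down.

Emit:
carry_out(motion=[[0,0,0,0,0,4,-0.7],[0,0,0,0,0,8,-0.7],[0,0,0,0,0,12,-0.7],[0,0,0,0,0,14,-0.7],[0,0,0,0,0,14,-0.7]])

```text
clock: 9.9
position: [531.1, -30.8, 93.0]
ee_rot: [0.985, -0.174, -0.0, 0.0]
contact_force: [1.8, -1.7, -3.0]
gripper_width: 21.7
grasp_force: 60.3
```

Emit:
carry_out(motion=[[0,0,0,0,0,1.5,-0.7],[0,0,0,0,0,3,-0.7],[0,0,0,0,0,4,-0.7],[0,0,0,0,0,4,-0.7]])

```text
clock: 10.4
position: [531.8, -30.7, 90.2]
ee_rot: [0.985, -0.174, 0.001, -0.0]
contact_force: [-0.1, -0.3, 3.7]
gripper_width: 22.1
grasp_force: 60.9
```

Seated: z matches the prediction of 90.3 and the force has turned upward. A touch of preload, then release.

Emit:
carry_out(motion=[[0,0,0,0,0,2,-0.7],[0,0,0,0,0,2,0.2],[0,0,0,0,0,2,0.3],[0,0,0,0,0,1,0.3],[0,0,0,0,0,0,0.3]])

```text
clock: 11.02
position: [530.9, -30.8, 89.0]
ee_rot: [0.985, -0.174, -0.0, 0.0]
contact_force: [0.6, -0.3, 1.5]
gripper_width: 55.8
grasp_force: 0.0
```

Emit:
carry_out(motion=[[0,0,0,0,0,0,0.3],[0,0,0,0,0,-15,0.3],[0,0,0,0,0,-50,0.3],[0,0,0,0,0,-90,0.3],[0,0,0,0,0,-90,0.3]])

```text
clock: 11.65
position: [533.5, -30.5, 183.9]
ee_rot: [0.985, -0.174, 0.004, -0.001]
contact_force: [-0.8, -0.1, 0.9]
gripper_width: 55.6
grasp_force: 0.0
```

Emit:
carry_out(motion=[[0,0,0,0,0,0,0.3],[0,0,0,0,0,0,0.3]])

```text
clock: 11.9
position: [530.4, -30.9, 178.4]
ee_rot: [0.985, -0.174, -0.001, 0.0]
contact_force: [-0.0, -0.2, -0.1]
gripper_width: 55.3
grasp_force: 0.0
```

```bash
python3 - <<'E'
from h import *
a=cam('scene');c=cam('wrist');s=read_state();print(s['clock'],s['position'],s['contact_force'],s['gripper_width'])
h=cv2.cvtColor(c['color'],cv2.COLOR_BGR2HSV);m=(((h[...,0]<6)|(h[...,0]>174))&(h[...,1]>170)&(h[...,2]>60)).astype(np.uint8)
n,l,st,ce=cv2.connectedComponentsWithStats(m)
for i in range(1,n):
    if st[i,4]>20: print(st[i].tolist(),[onz(c,st[i][0]+k*st[i][2],ce[i][1],91).round(1)[:2] for k in (0,1)])
cv2.imwrite('pics/c8.png',np.hstack([cv2.resize(a['color'][150:270,190:310],(400,400),interpolation=cv2.INTER_CUBIC),cv2.resize(c['color'][90:290,150:350],(400,400),interpolation=cv2.INTER_CUBIC)]))
E
```

```text
12.0 [530.67332659 -30.86042581 178.35159045] [-0.27462427 -0.68594119 -0.51877914] 55.37510245413839
[495, 105, 17, 5, 53] [array([ 537.7, -194.9]), array([ 534.1, -204.9])]
[441, 143, 49, 44, 1129] [array([ 512.5, -156.6]), array([ 501.3, -186.9])]
[229, 188, 7, 31, 184] [array([534.7, -15.4]), array([533.1, -19.9])]
[268, 189, 7, 29, 189] [array([525.6, -40.4]), array([523.9, -44.9])]
```

View pics/c8.png

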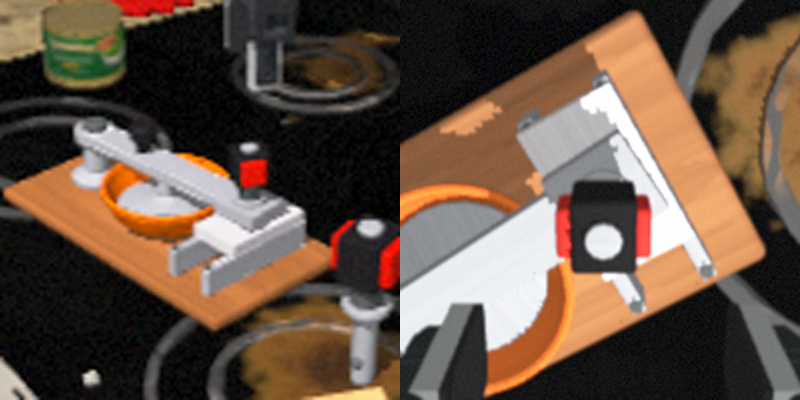

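The shoulder sits on the bar, and the buttons are out again: they span about 31 mm against 32 mm free. The gripper is clear of everything, so I'm handing in.

```bash
python3 -c "
from bench import *
print(job_done())"
```

```text
the job is handed in; nothing more can be done
None
```

The pin is through the bar and the catch plate with its shoulder seated flush and its buttons out, so the balls should be locked; the job was handed in at about 12 s, and no verdict came back.

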